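Pitch-gauge a press spindle with a comb leaf

ROBOT

A 6-joint arm with a two-finger parallel gripper is mounted at the origin on a cart in front of the work surface, level with it; the furniture and walls round the work are solid. World frame = base frame: x ahead of the robot, y to its left, z up, the work surface at z = 0. Lengths are in m, angles in rad, forces in N, time in s.
With the tool pointing down it reaches from about 0.25 to 0.8 m from the base axis. Payload 3.9 kg.
Tool frame: the origin (TCP) lies midway between the tips of the shut fingers; the grasp point (between the pads) lies 19 mm behind it; z points along the fingers, y is the direction in which the jaws open and shut (so a half turn about z gives the same grasp; the last joint's range is limited). The gripper opens to 85 mm and grips with 20 to 120 N. Pads are 22 mm wide; open, the fingers measure 114 mm over their backs; the gripper's body (76 mm by 85 mm) begins 54 mm behind the grasp point. The pads swing forward as they close: fully open they stand 13 mm farther back than shut.
Start: joints at [1.168, 0.26, -0.138, 1.173, 0, 1.571], TCP at [0.206, 0.483, 0.231] pointing down, gripper open.
Joint ranges: [-2.78, 2.78], [-0.83, 1.72], [-1.28, 1.37], [-1.9, 2.12], [-1.57, 1.48], [-3.14, 3.14]. Speed limits (rad/s): [2.57, 2.57, 3.14, 3.14, 3.14, 3.14].

INTERFACE

Orientations are given as a unit quaternion [x, y, z, w].
In Python, from bench import robot gives the robot as it stands.
- The arm moves only by the tool move_arm, never from a script. Its arguments are lists of equal length, an entry for each row: "delta_pos": the shift along the tool's x, y, z in mm, a list of three; "spin": the turn about the tool's z in rad. In form: {"delta_pos": [[dx, dy, dz], ...], "spin": [spin, ...]}. A call has 1 to 12 rows; each row shifts and turns the commanded pose from where the row before left it, along the tool's axes as they then stand; what a row does not reach is not made up. A row lasts 1/12 s, in which the tool goes at most 41.7 mm and 7.16 degrees, less where a joint would pass 70% of its speed; a pose out of reach is approached as far as the arm can. A call with a gripper value outside its range is refused whole. "claw" is the closure, from 0 (fully open) to 1 (shut), set as the call begins (left out, the last holds). The fingers move at their own pace and stop on an object; the grip force is fixed at half the most. Time passes only in rows, so rows that do not move let the fingers close. It gives the time, the measured TCP pose, the force and the opening at its end, in the units of the state.
- robot.state(): the state, without advancing time (a new reading comes with each control period).
- robot.capture(name): name is "scene" or "top"; returns a dict with "image" (420x560x3 uint8, blue, green, red), "K" (3x3 intrinsics, pixels), "distortion" ([k1, k2, p1, p2, k3] as OpenCV has them; the pictures are not rectified), "R" (3x3) and "t" (3): a world point X has camera coordinates R X + t. Camera axes: x right, y down, z forward; pixel columns grow to the right and rows downward; lengths in m; the calibration is good to about 2 mm. A picture is of the moment at which its call begins. There is no depth.
- robot.sign_off(): hands the job in, once; it reports no verdict.
The state is a dict: "clock": time; "q": joint angles; "qd": joint speeds; "effort": joint torques, N m; "ee_pos": TCP position; "orientation": TCP orientation; "contact_force": force on the tool from outside, world axes, zero at the start; "moment": the same for the moment, N m; "width": finger opening in m.
Only numpy, scipy, OpenCV 4.12 (cv2) and the standard library are available. Lean on these libraries where they do the work, as an engineer would, in place of code of your own. Each camera call takes 0.05 s, during which the arm holds its last target.

TASK

Check the thread of the press spindle that is clamped in the V-blocks: take the red-handled comb leaf out of the gauge rack, find the grooves gently by feel along the top of the spindle, seat the leaf's teeth fully home so that it sits flat and upright along the spindle, and keep it lightly pressed there for at least half a second. Then put the leaf back upright in the rack slot it came from and let go. Never force the teeth against the thread or the rack, and leave the other leaves, the oil bottle and the brush where they are.

Things in the scene. Friction and masses are not known exactly. Their poses are not given: they have to be found in the camera images.
- leaf_red_grip (a point): Centre of the red handle (12 mm thick x, 54 mm long y, 32 mm high z) of the coarse comb leaf, the one to use; pinch it across its 12 mm. z points up, away from the teeth. Tooth tips lie 46 mm below this point, the flat line between the teeth 41.4 mm below, the handle's underside 16 mm below. The leaf stands in a slot of the rack, teeth down, and may lean 4 degrees. 0.1 to 0.2 kg.
- red_end_a (a point): The steel plate of the red leaf is 4 mm thick and 56 mm long (y). Five teeth of 10 mm pitch on its lower edge, one exactly below the handle's centre, the others 10 and 20 mm to each side; 4.6 mm high, 3.0 mm wide at the tip, 5.4 mm at the base. This point lies on the flat line between the teeth, 24 mm from the middle towards +y.
- red_end_b (a point): The same point of the red leaf's flat line, 24 mm from the middle towards the leaf's -y end.
- leaf_yellow_grip (a point): Centre of the yellow handle of the 8 mm pitch leaf, otherwise the same size; stays in the rack.
- leaf_blue_grip (a point): Centre of the blue handle of the 6 mm pitch leaf, otherwise the same size; stays in the rack.
- gauge_rack: Fixed black rack, 168 mm (x) by 44 mm (y), 30 mm high; origin at the centre of its underside, z up. Slots at its own x = -50, 0, +50 mm, 5.2 mm wide (11 mm at the bevelled mouth), running right through along y; floor 12 mm, top 30 mm above the origin. One leaf stands in each slot, near the rack's own y = 0 and parallel to y; which one is where changes.
- spindle_stand: Fixed grey plate 120 mm (x) by 250 mm (y) with two steel V-blocks and clamps at y = -92 and +92 mm; origin at the centre of its underside, z up. The steel spindle lies level in the V-blocks along the stand's own y and does not turn or slide under light forces. The clamp screws reach 118 mm above the origin; between the blocks nothing is higher than 82 mm.
- thread_top (a point): Middle of the thread, on the spindle's top line at crest height, 82 mm above the stand's origin; axes as the stand. Right-hand trapezoidal thread 40 mm across, 10 mm pitch, 5 mm deep, from y = -65 to +65 mm. Grooves are 6.3 mm wide at the crest, 3.7 mm at the bottom. Where along y they lie depends on how the spindle happens to be turned: not measured, it changes.
- leaf_red: The red-handled leaf; origin at the middle tooth's tip. Fully home its flat line rests on the crests: leaf_red_grip 41.4 mm above thread_top. With its tooth tips riding on the crests it stands 4.6 mm higher. The teeth drop in when within about 1.5 mm of the middle of the grooves. Steel on steel, stiff: a firm stop within a fraction of a millimetre.
- oil_bottle: Loose brown oil bottle with a red spout, 43 mm wide, 128 mm high; origin at its underside. A bystander.
- bench_brush: Loose wooden bench brush, 26 by 175 by 38 mm, lying; origin at its underside. A bystander.
Mind the look-alikes: they are no part of the job. What is shaped like the leaf_red but turquoise is not meant.

How it is judged:
By the outcome, as a careful person would: the job done as asked, in the order asked, and still so for the second after the job is handed in, with the robot touching nothing.
It also fails if it takes over 61 s, if anything falls off the work surface, if the arm or the gripper's body presses on something with over 40 N, if the wrist force passes 120 N, or if a joint passes its speed limit or range.

## Working session

There is one attempt and no reset: what is moved stays moved. The work goes in short steps, Python scripts to look and compute and a tool call to move; the robot and the scene stay as the last step left them, time stands still between calls to the robot, and variables do not carry over. Pictures are saved under pics/ and viewed, and the job is handed in when it is done.

Besides the shell and the picture viewer there is one more tool, called as name([rows], argument=value, ...), one row to a line, values as JSON. move_arm: Moves the arm, as the interface text tells. Its arguments: {"type":"object","properties":{"delta_pos":{"type":"array","items":{"type":"array","items":{"type":"number"}}},"spin":{"type":"array","items":{"type":"number"}},"claw":{"type":"number"}},"required":["delta_pos","spin"]}

```bash
mkdir -p pics; ls
python3 - <<'E'
from bench import robot
import cv2,pickle
s=robot.state();print(s)
d={}
for n in("scene","top"):
    c=robot.capture(n);d[n]=c;cv2.imwrite(f"pics/{n}0.png",c["image"]);print(n,c["K"],c["distortion"],c["R"],c["t"])
pickle.dump(d,open("cap0.pkl","wb"))
E
```

```text
pics
{'clock': 0.0, 'q': array([ 1.16799171e+00,  2.60693506e-01, -1.39387894e-01,  1.17267341e+00,
        4.09745524e-05,  1.57084310e+00]), 'qd': array([-0.00035715, -0.00020152,  0.00028515, -0.00066933,  0.00029241,
       -0.00017888]), 'effort': array([ 2.04969620e-03, -4.05675960e+01,  2.53922868e+01,  1.86169124e-02,
        2.95937825e-04, -1.36054453e-05]), 'ee_pos': array([0.20552195, 0.48236265, 0.23045279]), 'orientation': array([ 2.00066330e-01,  9.79781866e-01, -9.55354516e-04, -2.15941640e-04]), 'contact_force': array([-0.35807705, -0.10941841,  0.34863865]), 'moment': array([-0.01611908,  0.03074144,  0.00883147]), 'width': 0.08548416063102621}
scene [[513.17070249   0.         274.53857011]
 [  0.         513.17070249 208.99094799]
 [  0.           0.           1.        ]] [-0.02793901  0.          0.          0.          0.        ] [[-0.89824237 -0.43885933 -0.02373039]
 [-0.27049188  0.59457621 -0.75717453]
 [ 0.34640263 -0.67370737 -0.65278143]] [0.50639847 0.27816388 1.28377506]
top [[422.0563218    0.         279.58321435]
 [  0.         422.0563218  209.63257481]
 [  0.           0.           1.        ]] [-0.11599575  0.          0.          0.          0.        ] [[ 0.02066902 -0.99973987 -0.00964254]
 [-0.98326583 -0.01858049 -0.18122658]
 [ 0.18100028  0.01322696 -0.9833941 ]] [-0.10324218  0.60320753  1.28569459]
```

View pics/scene0.png

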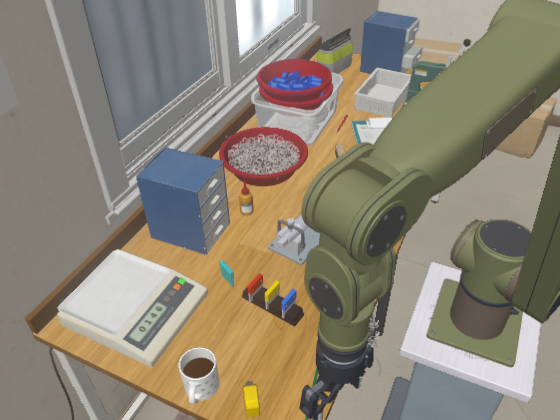

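View pics/top0.png

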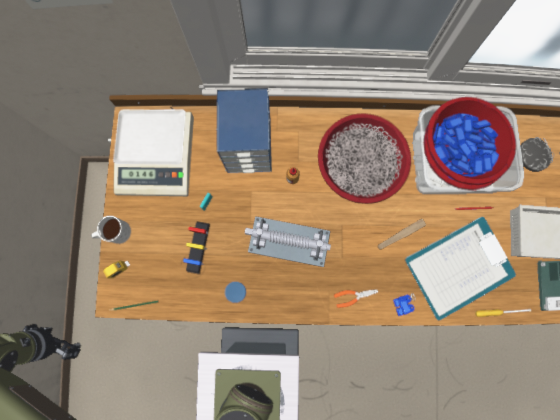

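The scene view shows the rack around (272,300) with the red handle at (255,285). In the top view the rack is at (198,247), the red leaf at (199,230) and the spindle stand at (289,241). The turquoise decoy is at (205,201). Next I'll enlarge both views.

Run:
```python
import cv2,pickle
d=pickle.load(open("cap0.pkl","rb"))
cv2.imwrite("pics/t1.png",cv2.resize(d["top"]["image"][185:285,175:345],None,fx=4.7,fy=4.7,interpolation=cv2.INTER_CUBIC))
cv2.imwrite("pics/s1.png",cv2.resize(d["scene"]["image"][200:335,205:345],None,fx=4.4,fy=4.4,interpolation=cv2.INTER_CUBIC))
```

```text
(no output)
```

View pics/t1.png

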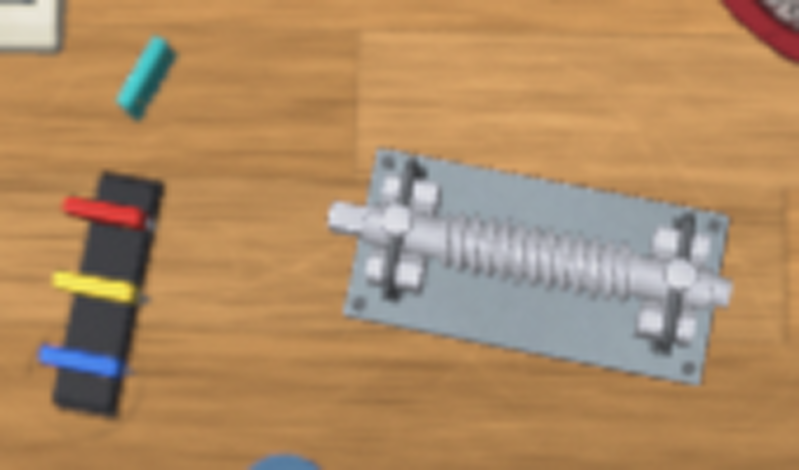

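View pics/s1.png

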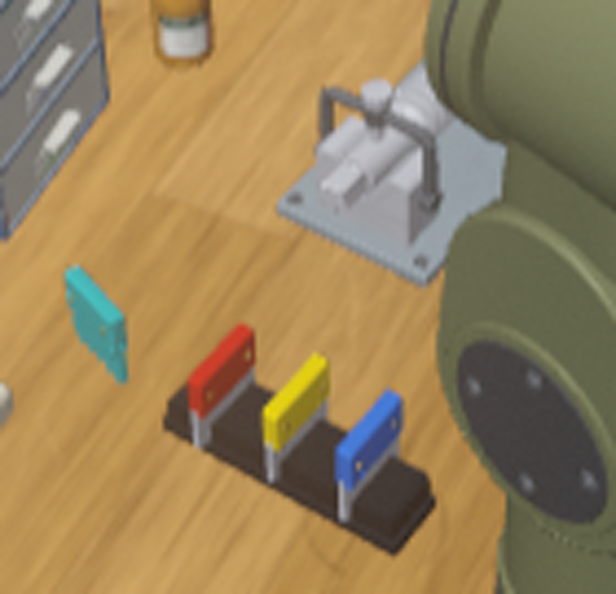

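The crops show the red leaf in the rack's far slot (the top crop has it at about (105,212)). The plate corners are near (383,152), (727,215), (697,383) and (345,315). Now I'll measure.

```bash
cat > h.py <<'E'
import numpy as np,cv2,pickle
def ray(c,px):
    px=np.asarray(px,float).reshape(-1,1,2)
    n=cv2.undistortPoints(px,c["K"],np.array(c["distortion"]))[:,0]
    d=np.c_[n,np.ones(len(n))]@c["R"]
    return -c["R"].T@c["t"],d
def onplane(c,px,z):
    o,d=ray(c,px); return o+d*((z-o[2])/d[:,2])[:,None]
def proj(c,P):
    return cv2.projectPoints(np.asarray(P,float).reshape(-1,1,3),cv2.Rodrigues(c["R"])[0],c["t"],c["K"],np.array(c["distortion"]))[0][:,0]
def tri(c1,p1,c2,p2):
    o1,d1=ray(c1,p1);o2,d2=ray(c2,p2);d1=d1[0];d2=d2[0]
    s=np.linalg.lstsq(np.c_[d1,-d2],o2-o1,rcond=None)[0]
    a=o1+s[0]*d1;b=o2+s[1]*d2
    return (a+b)/2,np.linalg.norm(a-b)
def hsvmask(im,lo,hi): return cv2.inRange(cv2.cvtColor(im,cv2.COLOR_BGR2HSV),np.array(lo),np.array(hi))
def best(m,roi):
    x0,y0,x1,y1=roi;k=np.zeros_like(m);k[y0:y1,x0:x1]=m[y0:y1,x0:x1]
    cs=cv2.findContours(k,cv2.RETR_EXTERNAL,cv2.CHAIN_APPROX_NONE)[0]
    return max(cs,key=cv2.contourArea)
E
python3 - <<'E'
from h import *
d=pickle.load(open("cap0.pkl","rb"));T=d["top"];S=d["scene"]
print("camtop",-T["R"].T@T["t"],"camscene",-S["R"].T@S["t"])
# upsampled for subpixel
def rect(c,lo,hi,roi,z,up=4):
    x0,y0,x1,y1=roi
    im=cv2.resize(c["image"][y0:y1,x0:x1],None,fx=up,fy=up,interpolation=cv2.INTER_CUBIC)
    m=hsvmask(im,lo,hi);m=cv2.morphologyEx(m,cv2.MORPH_CLOSE,np.ones((9,9)))
    cn=best(m,(0,0,m.shape[1],m.shape[0]))[:,0].astype(float)
    px=(cn+.5)/up-.5+[x0,y0]
    W=onplane(c,px,z)[:,:2]
    r=cv2.minAreaRect((W*1000).astype(np.float32)); return px,W,r
for nm,lo,hi in(("red",(0,150,100),(8,255,255)),("yel",(22,150,120),(35,255,255)),("blu",(105,130,120),(125,255,255))):
    for c,roi in((T,(180,220,215,275)),(S,(235,265,310,325))):
        px,W,r=rect(c,lo,hi,roi,.074)
        print(nm,r, np.round(px.mean(0),2),np.round(cv2.minAreaRect(px.astype(np.float32))[0],2))
px,W,r=rect(T,(0,0,0),(180,255,75),(180,215,220,280),.03);print("rack",r,np.round(cv2.boxPoints(r)))
px,W,r=rect(T,(85,15,90),(115,90,190),(240,210,340,275),.008);print("plate",r,np.round(cv2.boxPoints(r)))
E
```

```text
camtop [ 0.36253619 -0.10901326  1.37266619] camscene [0.08540658 0.92173678 1.06066016]
red ((533.1155395507812, 166.68441772460938), (55.82149887084961, 13.779409408569336), 80.58431243896484) [196.55 229.66] [196.46 229.65]
red ((527.5286254882812, 182.75978088378906), (69.05180358886719, 25.08530044555664), 81.35488891601562) [254.79 283.81] [254.89 283.62]
yel ((483.4742126464844, 170.311279296875), (55.90994644165039, 13.089641571044922), 80.41910552978516) [194.61 245.51] [194.48 245.48]
yel ((478.41607666015625, 184.98887634277344), (71.19755554199219, 25.77534294128418), 81.27325439453125) [271.88 290.59] [271.98 290.45]
blu ((434.17852783203125, 176.3061065673828), (52.68851089477539, 14.137468338012695), 80.4281997680664) [191.8  261.38] [191.73 261.35]
blu ((430.18914794921875, 193.32159423828125), (68.69660949707031, 22.40279769897461), 82.6512451171875) [288.19 299.79] [288.17 299.22]
rack ((510.7514343261719, 164.34690856933594), (42.166839599609375, 38.938438415527344), 80.85787200927734) [[488. 147.]
 [527. 140.]
 [533. 182.]
 [495. 188.]]
plate ((483.3785095214844, -117.93962097167969), (246.7194061279297, 62.247413635253906), 79.65330505371094) [[ 431. -234.]
 [ 492. -245.]
 [ 536.   -2.]
 [ 475.    9.]]
```

Run:
```python
from h import *
d=pickle.load(open("cap0.pkl","rb"));T=d["top"];S=d["scene"]
up=4
def msk(lo,hi,roi,close=9):
    x0,y0,x1,y1=roi
    im=cv2.resize(T["image"][y0:y1,x0:x1],None,fx=up,fy=up,interpolation=cv2.INTER_CUBIC)
    m=hsvmask(im,lo,hi);return im,cv2.morphologyEx(m,cv2.MORPH_CLOSE,np.ones((close,close)))
roi=(240,205,340,272)
im,m=msk((0,0,0),(180,80,255),roi)
cn=best(m,(0,0,m.shape[1],m.shape[0]))[:,0].astype(float)
px=(cn+.5)/up-.5+roi[:2]
for z in(.006,.010):
    W=onplane(T,px,z)[:,:2]*1000
    r=cv2.minAreaRect(W.astype(np.float32));print("plate",z,r)
# manual corners
c4=np.array([(383,150),(729,214),(700,385),(344,316)])/4.7+[175,185]-.4
W=onplane(T,c4,.008)*1000;print(np.round(W,1),W.mean(0))
e=W[0]-W[1];f=W[3]-W[2];print([np.degrees(np.arctan2(v[1],v[0])) for v in(e,f)],np.linalg.norm(e),np.linalg.norm(f))
# spindle bright mask: hi brightness, low sat
im,m=msk((0,0,165),(180,40,255),roi,5)
cv2.imwrite("pics/m1.png",np.hstack([m,cv2.cvtColor(im,cv2.COLOR_BGR2GRAY)])[:600,:800])
roi2=(180,215,220,280)
im,m=msk((0,0,0),(180,255,75),roi2,25)
cn=best(m,(0,0,m.shape[1],m.shape[0]))[:,0].astype(float)
r=cv2.minAreaRect((onplane(T,(cn+.5)/up-.5+roi2[:2],.03)[:,:2]*1000).astype(np.float32));print("rack",r)
rc=np.array([(103,172),(163,182),(117,418),(53,404)])/4.7+[175,185]-.4
W=onplane(T,rc,.03)*1000;print(np.round(W,1),W.mean(0));e=W[0]-W[3];f=W[1]-W[2];print([np.degrees(np.arctan2(v[1],v[0])) for v in(e,f)],np.linalg.norm(e))
```

```text
plate 0.006 ((512.175537109375, -115.91232299804688), (285.7010192871094, 122.04633331298828), 80.12847137451172)
plate 0.01 ((511.7374572753906, -115.89212036132812), (284.8647766113281, 121.68910217285156), 80.12846374511719)
[[ 589.3  -14.1    8. ]
 [ 548.8 -255.5    8. ]
 [ 430.4 -235.8    8. ]
 [ 472.9    9.4    8. ]] [ 510.36657796 -124.00731113    8.        ]
[np.float64(80.48685726062483), np.float64(80.16999150388145)] 244.81718663728716 248.83331570289508
rack ((483.0035400390625, 168.76422119140625), (42.301063537597656, 160.8510284423828), 80.83087158203125)
[[566.5 177.4  30. ]
 [560.4 135.3  30. ]
 [398.6 159.   30. ]
 [406.8 203.2  30. ]] [483.09120415 168.71718109  30.        ]
[np.float64(-9.21420556472171), np.float64(-8.331943444183844)] 161.73370420946017
```

View pics/m1.png

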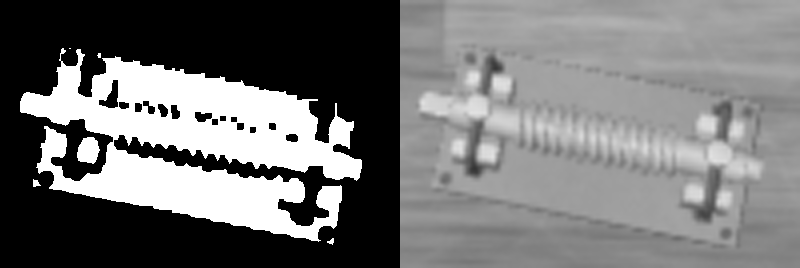

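Run:
```python
from h import *
d=pickle.load(open("cap0.pkl","rb"));T=d["top"];S=d["scene"]
sc=np.array([(398,218),(681,274)])/4.7+[175,185]-.4
W=onplane(T,sc,.118)*1000;print(W,W.mean(0),np.linalg.norm(W[0]-W[1]),np.degrees(np.arctan2(*(W[0]-W[1])[1::-1])))
a=cv2.resize(T["image"][220:240,185:217],None,fx=20,fy=20,interpolation=cv2.INTER_CUBIC)
b=cv2.resize(S["image"][268:308,242:270],None,fx=14,fy=14,interpolation=cv2.INTER_CUBIC)
cv2.imwrite("pics/za.png",a);cv2.imwrite("pics/zb.png",b)
```

```text
[[ 527.24111238  -32.62229939  118.        ]
 [ 494.8644979  -213.22490309  118.        ]] [ 511.05280514 -122.92360124  118.        ] 183.48173105087184 79.83654910609151
```

View pics/za.png

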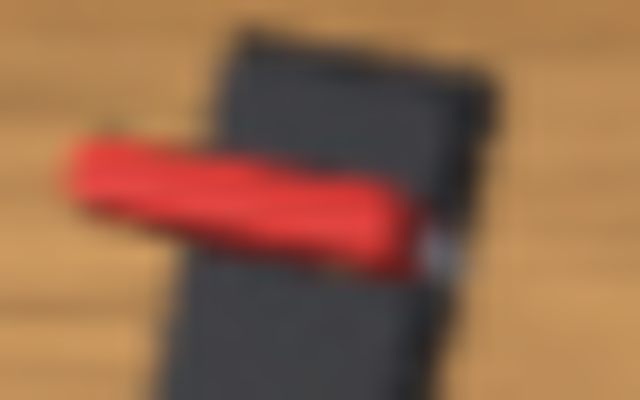

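View pics/zb.png

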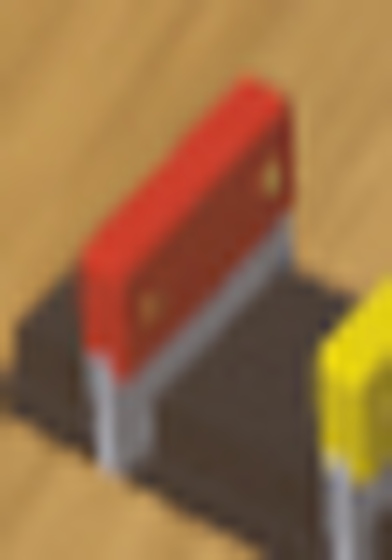

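The crops show the handle's top face centred at about (196.15,229.2) in the top view and (254.9,280.0) in the scene view.

Run:
```python
from h import *
d=pickle.load(open("cap0.pkl","rb"));T=d["top"];S=d["scene"]
print(tri(T,(196.15,229.2),S,(254.86,280.0)),onplane(T,(196.15,229.2),.074),onplane(S,(254.86,280.0),.074))
# bottom of plate at near end: scene (110,470)
e=lambda x,y:(242+x/14-.5,268+y/14-.5)
for p,z in (((103,357),.042),((150,380),.042),((125,378),.042)): print(onplane(S,e(*p),z))
q=lambda x,y:(185+x/20-.5,220+y/20-.5)
A=tri(T,q(71,167),S,e(104,262));B=tri(T,q(394,222),S,e(272,90));print(A,B)
v=A[0]-B[0];print(np.degrees(np.arctan2(v[1],v[0])),np.linalg.norm(v))
```

```text
(array([0.53528624, 0.16882709, 0.06907458]), np.float64(0.0002637694293233118)) [[0.53450775 0.16773153 0.074     ]] [[0.53318521 0.17258855 0.074     ]]
[[0.54121963 0.19375907 0.042     ]]
[[0.53087428 0.19490967 0.042     ]]
[[0.5352369  0.19642149 0.042     ]]
(array([0.53875349, 0.19446547, 0.07035063]), np.float64(0.00010467298413469463)) (array([0.53130182, 0.14320921, 0.06820783]), np.float64(0.00020700771805444622))
81.7282549129945 0.05183939604853778
```

move_arm([
  [-35.4, -13.3, 0],
  [-35.4, -13.3, 0],
  [-35.4, -13.3, 0],
  [-35.4, -13.3, 0],
  [-35.4, -13.3, 0],
  [-35.4, -13.3, 0],
  [-35.4, -13.3, 0],
  [-35.4, -13.3, 0],
  [-35.4, -13.3, 0],
  [-35.4, -13.3, 0],
  [-35.4, -13.3, 0],
  [-35.4, -13.3, 0],
], spin=[0, 0, 0, 0, 0, 0, 0, 0, 0, 0, 0, 0], claw=0.5)

```text
clock: 1.1
ee_pos: [0.5348, 0.1679, 0.2309]
orientation: [0.2, 0.98, -0.0, -0.0]
contact_force: [-0.1, 0.2, 0.2]
width: 0.0427
```

move_arm([
  [0, 0, 5],
  [0, 0, 5],
  [0, 0, 5],
  [0, 0, 5],
  [0, 0, 5],
  [0, 0, 5],
  [0, 0, 5],
  [0, 0, 5],
  [0, 0, 5],
  [0, 0, 5],
  [0, 0, 5],
  [0, 0, 5],
], spin=[0.111, 0.111, 0.111, 0.111, 0.111, 0.111, 0.111, 0.111, 0.111, 0.111, 0.111, 0.111])

```text
clock: 2.1
ee_pos: [0.5336, 0.1695, 0.1705]
orientation: [0.764, 0.645, -0.001, -0.0]
contact_force: [0.4, -0.4, 0.5]
width: 0.0423
```

```bash
cat >> h.py <<'E'
from scipy.spatial.transform import Rotation as Ro
def rel(s,target):
    R=Ro.from_quat(s["orientation"]).as_matrix()
    return (R.T@(np.array(target)-s["ee_pos"])*1000).round(2), np.degrees(np.arctan2(R[1,1],R[0,1])).round(2), R[:,2].round(4)
E
python3 - <<'E'
from h import *
from bench import robot
s=robot.state();print({k:np.round(s[k],4) for k in("clock","q","ee_pos","contact_force","width")})
print(rel(s,[.534,.1685,.039]))
E
```

```text
{'clock': np.float64(2.1), 'q': array([ 0.3076,  0.3516, -0.1677,  1.0527, -0.    ,  2.0478]), 'ee_pos': array([0.5336, 0.1695, 0.1705]), 'contact_force': array([ 0.3575, -0.3539,  0.5353]), 'width': np.float64(0.0423)}
(array([ -0.85,   0.72, 131.52]), np.float64(-9.71), array([-1.2e-03, -4.0e-04, -1.0e+00]))
```

move_arm([
  [-0.8, 0.7, 25],
  [0, 0, 25],
  [0, 0, 20],
  [0, 0, 5],
  [0, 0, 0],
], spin=[-0.005, 0, 0, 0, 0])

```text
clock: 2.52
ee_pos: [0.5327, 0.1681, 0.0943]
orientation: [0.761, 0.649, -0.002, -0.001]
contact_force: [-0.2, -0.7, 0.1]
width: 0.0423
```

Run:
```python
from h import *
from bench import robot
d={n:robot.capture(n) for n in("scene","top")}
pickle.dump(d,open("cap1.pkl","wb"))
S=d["scene"]["image"];T=d["top"]["image"]
b=cv2.resize(S[230:330,220:320],None,fx=4,fy=4,interpolation=cv2.INTER_CUBIC)
a=cv2.resize(T[190:290,160:260],None,fx=4,fy=4,interpolation=cv2.INTER_CUBIC)
cv2.imwrite("pics/c1.png",np.hstack([b,a]))
s=robot.state();print(rel(s,[.534,.1685,.039]),s["ee_pos"])
```

```text
(array([-0.5 , -0.94, 57.88]), np.float64(-9.11), array([ 4.e-04,  1.e-04, -1.e+00])) [0.53497897 0.16883681 0.09687999]
```

View pics/c1.png

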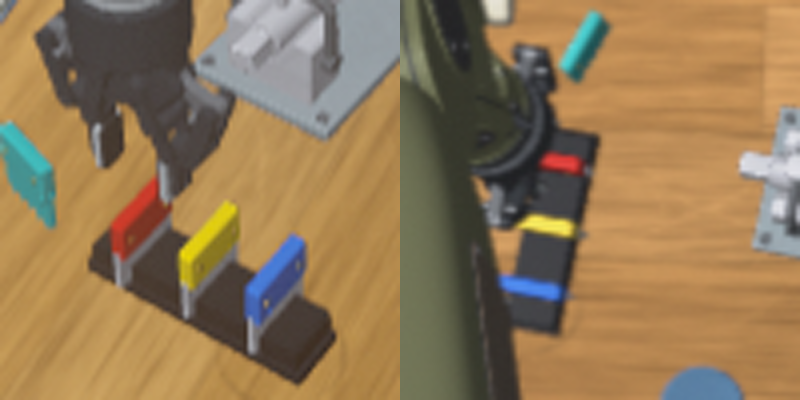

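The picture shows the fingers straddling the red handle: in the left crop the pads are at about (100,160) and (172,195), with the handle between and below them. I'll go down.

move_arm([
  [-0.5, -0.7, 15],
  [0, 0, 15],
  [0, 0, 12],
  [0, 0, 9],
  [0, 0, 6],
  [0, 0, 0],
  [0, 0, 0],
], spin=[0, 0, 0, 0, 0, 0, 0])

```text
clock: 3.2
ee_pos: [0.5343, 0.1685, 0.0398]
orientation: [0.761, 0.649, 0.0, 0.0]
contact_force: [-0.4, 1.0, 0.2]
width: 0.0424
```

Run:
```python
from h import *
from bench import robot
d={n:robot.capture(n) for n in("scene",)}
S=d["scene"]["image"]
cv2.imwrite("pics/c2.png",cv2.resize(S[240:330,220:310],None,fx=6,fy=6,interpolation=cv2.INTER_CUBIC))
s=robot.state();print(rel(s,[.534,.1685,.039]),s["ee_pos"],s["contact_force"])
```

```text
(array([-0.19, -0.53,  1.13]), np.float64(-9.11), array([ 1.4e-03,  4.0e-04, -1.0e+00])) [0.53455162 0.16860013 0.04012878] [ 0.80320311  0.13513134 -0.82909842]
```

View pics/c2.png

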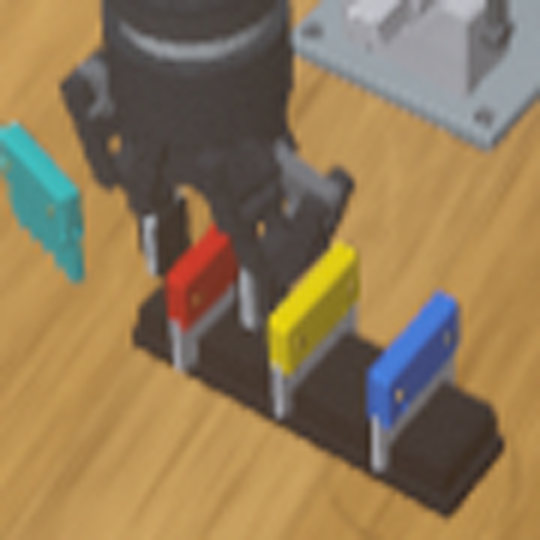

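The pads straddle the handle near its middle (left pad (150,245), right pad (248,300)). I'll close almost to contact and then grip.

move_arm([
  [0, 0, 0],
  [0, 0, 0],
  [0, 0, 0],
  [0, 0, 0],
], spin=[0, 0, 0, 0], claw=0.82)

```text
clock: 3.58
ee_pos: [0.5341, 0.1684, 0.0396]
orientation: [0.761, 0.649, 0.0, 0.0]
contact_force: [-0.6, 0.4, -0.1]
width: 0.0154
```

move_arm([
  [0, 0, 0],
  [0, 0, 0],
  [0, 0, 0],
  [0, 0, 0],
  [0, 0, 0],
  [0, 0, 0],
], spin=[0, 0, 0, 0, 0, 0], claw=1.0)

```text
clock: 4.08
ee_pos: [0.534, 0.1684, 0.0396]
orientation: [0.761, 0.649, 0.0, 0.0]
contact_force: [-0.7, -0.3, 5.6]
width: 0.0114
```

Run:
```python
from h import *
from bench import robot
s=robot.state();print({k:np.round(s[k],4) for k in("clock","q","ee_pos","contact_force","moment","width")})
```

```text
{'clock': np.float64(4.0833), 'q': array([ 0.3055,  0.4658, -0.3647,  0.7397,  0.    ,  2.0353]), 'ee_pos': array([0.534 , 0.1684, 0.0396]), 'contact_force': array([-0.7217, -0.281 ,  5.5983]), 'moment': array([-0.046 ,  0.2534,  0.0419]), 'width': np.float64(0.0114)}
```

move_arm([
  [0, 0, -2],
  [0, 0, -4],
  [0, 0, -6],
  [0, 0, -8],
  [0, 0, -10],
  [0, 0, -5],
  [0, 0, 0],
], spin=[0, 0, 0, 0, 0, 0, 0])

```text
clock: 4.67
ee_pos: [0.535, 0.1688, 0.0762]
orientation: [0.761, 0.649, 0.001, 0.001]
contact_force: [0.4, -0.2, -0.6]
width: 0.0113
```

Run:
```python
from h import *
from bench import robot
d={n:robot.capture(n) for n in("scene",)}
S=d["scene"]["image"]
cv2.imwrite("pics/c3.png",cv2.resize(S[220:320,220:320],None,fx=5,fy=5,interpolation=cv2.INTER_CUBIC))
s=robot.state();print(s["ee_pos"],s["contact_force"],s["moment"],s["width"])
```

```text
[0.53451173 0.16861878 0.07543789] [-0.51358094  0.62063887 -0.83320192] [ 0.01244484 -0.00881951 -0.04482931] 0.011275905735549476
```

View pics/c3.png

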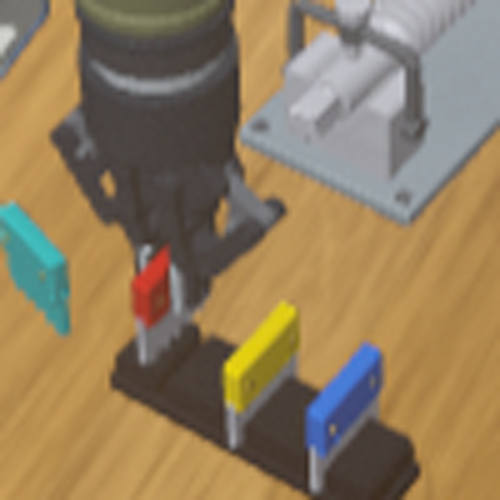

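The leaf is held upright between the pads, with the red handle at (152,288) in the crop. Next I lift and carry it over the spindle.

move_arm([
  [0, 0, -20],
  [0, 0, -30],
  [0, 0, -30],
  [0, 0, -30],
  [0, 0, -15],
  [0, 0, 0],
], spin=[0, 0, 0, 0, 0, 0])

```text
clock: 5.22
ee_pos: [0.5361, 0.1691, 0.2033]
orientation: [0.761, 0.649, 0.003, 0.001]
contact_force: [0.7, 0.6, -0.3]
width: 0.011
```

move_arm([
  [-15, 0, 0],
  [-30, 2.5, 0],
  [-35, 3, 0],
  [-35, 3, 0],
  [-35, 3, 0],
  [-35, 3, 0],
  [-35, 3, 0],
  [-35, 3, 0],
  [-25, 2.4, 0],
  [-11.5, 0, 0],
  [0, 0, 0],
  [0, 0, 0],
], spin=[0, 0, 0, 0, 0, 0, 0, 0, 0, 0.014, 0, 0])

```text
clock: 6.22
ee_pos: [0.509, -0.1231, 0.1979]
orientation: [0.766, 0.643, -0.001, -0.001]
contact_force: [0.2, 0.8, -1.4]
width: 0.0112
```

Run:
```python
from h import *
from bench import robot
d={n:robot.capture(n) for n in("scene","top")}
pickle.dump(d,open("cap4.pkl","wb"))
S=d["scene"]["image"];T=d["top"]["image"]
cv2.imwrite("pics/c4.png",np.hstack([cv2.resize(S[150:290,250:390],(400,400),interpolation=cv2.INTER_CUBIC),cv2.resize(T[190:290,240:340],(400,400),interpolation=cv2.INTER_CUBIC)]))
s=robot.state();print(rel(s,[.511,-.123,.20]),s["ee_pos"],s["contact_force"],s["moment"],s["width"])
```

```text
(array([-0.72,  1.44, -1.49]), np.float64(-9.86), array([-0.0015,  0.0011, -1.    ])) [ 0.50970203 -0.1220458   0.19851278] [ 0.87647438  0.21315944 -1.73358796] [-0.00172629 -0.03574972  0.00758384] 0.010999937180286527
```

View pics/c4.png

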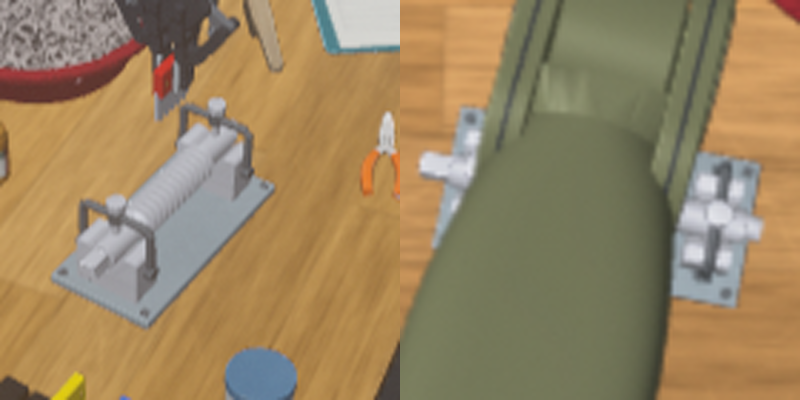

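The scene view shows the leaf hanging above the spindle at about (165,85) in the crop. The clamp screw tops are at about (117,203) and (216,104), so I'll cross-check the stand pose with those.

Run:
```python
from h import *
d=pickle.load(open("cap4.pkl","rb"));S=d["scene"];T=pickle.load(open("cap0.pkl","rb"))["top"]
up=6;x0,y0,w,h=265,180,90,80
im=cv2.resize(S["image"][y0:y0+h,x0:x0+w],None,fx=up,fy=up,interpolation=cv2.INTER_CUBIC)
cv2.imwrite("pics/c5.png",im)
k=400/140
sc=np.array([(117,200),(216,102)])/k+[250,150]-.5
W=onplane(S,sc,.118)*1000;print(W,W.mean(0),np.linalg.norm(W[0]-W[1]))
st=np.array([(398,218),(681,274)])/4.7+[175,185]-.4
for a,b in zip(sc,st): print(tri(S,a,T,b))
```

```text
[[ 526.44175702  -29.53925107  118.        ]
 [ 496.54877532 -210.2595417   118.        ]] [ 511.49526617 -119.89939638  118.        ] 183.1759094361874
(array([ 0.5276923 , -0.03242438,  0.11515326]), np.float64(0.00016094861579540458))
(array([ 0.49627105, -0.21306436,  0.115858  ]), np.float64(0.0024489451614886485))
```

View pics/c5.png

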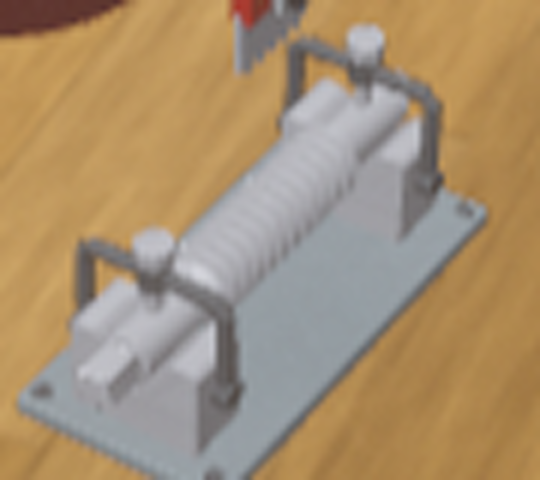

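move_arm([
  [-0.5, 1.5, 15],
  [0, 0, 25],
  [0, 0, 20],
  [0, 0, 12],
  [0, 0, 3],
  [0, 0, 0],
  [0, 0, 0],
], spin=[0, 0, 0, 0, 0, 0, 0])

```text
clock: 6.9
ee_pos: [0.5122, -0.1231, 0.1248]
orientation: [0.765, 0.644, 0.0, 0.0]
contact_force: [-0.4, -0.4, -0.9]
width: 0.0109
```

Run:
```python
from h import *
from bench import robot
for i in range(4):
    d=robot.capture("scene")
    s=robot.state();print(s["clock"],rel(s,[.511,-.123,.11]),s["ee_pos"],s["contact_force"],s["moment"])
S=d["image"]
cv2.imwrite("pics/c6.png",cv2.resize(S[180:260,265:355],None,fx=6,fy=6,interpolation=cv2.INTER_CUBIC))
pickle.dump(d,open("cap6.pkl","wb"))
```

```text
6.95 (array([ 0.11, -1.66, 15.26]), np.float64(-9.85), array([ 1.7e-03, -3.0e-04, -1.0e+00])) [ 0.51259086 -0.12338631  0.12526371] [ 0.88780408  0.33094926 -0.89423935] [ 0.0040708  -0.01933113 -0.04294506]
7.0 (array([ 0.34, -1.86, 15.47]), np.float64(-9.87), array([ 2.2e-03, -5.0e-04, -1.0e+00])) [ 0.51273789 -0.12364298  0.12547094] [ 1.06577348 -0.13916425 -0.06985665] [ 3.10433275e-03  3.84637139e-05 -3.09031227e-02]
7.05 (array([ 0.47, -1.85, 15.47]), np.float64(-9.88), array([ 2.3e-03, -5.0e-04, -1.0e+00])) [ 0.51270924 -0.1237698   0.12547193] [ 0.34720853 -0.63063557 -0.79623233] [-0.06101081  0.0058281  -0.01923564]
7.1 (array([ 0.57, -1.77, 15.39]), np.float64(-9.89), array([ 2.2e-03, -5.0e-04, -1.0e+00])) [ 0.51261249 -0.12386085  0.12539101] [ 0.33734352 -0.10902589 -0.45544756] [-0.03984429 -0.02595616 -0.01884788]
```

View pics/c6.png

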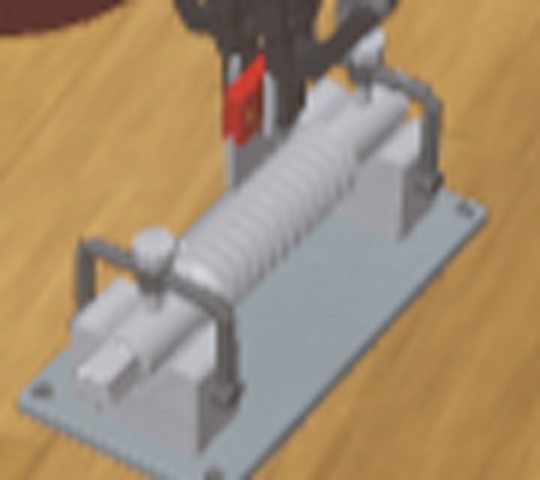

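The leaf is over the thread, in line with the spindle (handle at (243,105) in the crop). I'll approach slowly.

move_arm([
  [0, -1.2, 2],
  [0, 0, 3],
  [0, 0, 3],
  [0, 0, 2],
  [0, 0, 1.5],
  [0, 0, 0.5],
  [0, 0, 0],
  [0, 0, 0],
], spin=[0, 0, 0, 0, 0, 0, 0, 0])

```text
clock: 7.77
ee_pos: [0.5105, -0.1236, 0.1123]
orientation: [0.766, 0.643, -0.0, -0.0]
contact_force: [0.1, -0.0, -1.0]
width: 0.0114
```

move_arm([
  [0, 0, 0.5],
  [0, 0, 0.5],
  [0, 0, 0],
], spin=[0, 0, 0])

```text
clock: 8.02
ee_pos: [0.5105, -0.1237, 0.1113]
orientation: [0.766, 0.643, 0.0, 0.0]
contact_force: [0.4, -0.2, -0.9]
width: 0.0114
```

move_arm([
  [0, 0, 0.5],
  [0, 0, 0.5],
  [0, 0, 0],
], spin=[0, 0, 0])

```text
clock: 8.27
ee_pos: [0.5104, -0.1236, 0.1102]
orientation: [0.766, 0.643, -0.0, -0.0]
contact_force: [0.1, -0.0, -1.8]
width: 0.0112
```

move_arm([
  [0, 0, 0.5],
  [0, 0, 0],
  [0, 0, 0],
], spin=[0, 0, 0])

```text
clock: 8.52
ee_pos: [0.5104, -0.1237, 0.1098]
orientation: [0.766, 0.643, -0.0, -0.0]
contact_force: [-0.8, 0.8, -1.6]
width: 0.0113
```

move_arm([
  [0, 0, 0.5],
  [0, 0, 0],
  [0, 0, 0],
], spin=[0, 0, 0])

```text
clock: 8.77
ee_pos: [0.5105, -0.1237, 0.1093]
orientation: [0.766, 0.643, -0.0, 0.0]
contact_force: [-0.1, 0.3, -1.0]
width: 0.011
```

move_arm([
  [0, 0, 0.5],
  [0, 0, 0],
  [0, 0, 0],
], spin=[0, 0, 0])

```text
clock: 9.02
ee_pos: [0.5105, -0.1238, 0.1088]
orientation: [0.766, 0.643, -0.0, 0.0]
contact_force: [-0.0, -0.8, -0.8]
width: 0.0112
```

move_arm([
  [0, 0, 0.5],
  [0, 0, 0],
  [0, 0, 0],
], spin=[0, 0, 0])

```text
clock: 9.27
ee_pos: [0.5106, -0.1239, 0.1083]
orientation: [0.766, 0.643, -0.0, 0.0]
contact_force: [-0.3, -0.7, -1.5]
width: 0.0115
```

move_arm([
  [0, 0, 0.5],
  [0, 0, 0],
  [0, 0, 0],
], spin=[0, 0, 0])

```text
clock: 9.52
ee_pos: [0.5106, -0.1239, 0.1079]
orientation: [0.766, 0.643, -0.0, 0.0]
contact_force: [1.1, -2.0, -0.4]
width: 0.0114
```

move_arm([
  [0, 0, 0.5],
  [0, 0, 0],
  [0, 0, 0],
], spin=[0, 0, 0])

```text
clock: 9.77
ee_pos: [0.5107, -0.124, 0.1074]
orientation: [0.766, 0.643, -0.0, 0.0]
contact_force: [0.3, -3.2, 0.6]
width: 0.0113
```

The side force points to −y and there is little vertical force, so the teeth have partly entered the grooves and are touching a flank. I'll back off slightly and shift toward −y.

move_arm([
  [-0.5, 0, 0],
  [-0.5, 0, 0],
  [0, 0, 0],
  [0, 0, 0],
], spin=[0, 0, 0, 0])

```text
clock: 10.1
ee_pos: [0.5102, -0.1243, 0.1071]
orientation: [0.765, 0.643, 0.0, -0.0]
contact_force: [0.4, -0.8, -1.0]
width: 0.0113
```

move_arm([
  [0, 0, 0.5],
  [0, 0, 0],
  [0, 0, 0],
], spin=[0, 0, 0])

```text
clock: 10.35
ee_pos: [0.5101, -0.1244, 0.1066]
orientation: [0.766, 0.643, -0.0, -0.0]
contact_force: [0.1, 0.0, -0.6]
width: 0.0112
```

move_arm([
  [0, 0, 0.5],
  [0, 0, 0],
  [0, 0, 0],
], spin=[0, 0, 0])

```text
clock: 10.6
ee_pos: [0.5102, -0.1245, 0.1062]
orientation: [0.766, 0.643, -0.0, -0.0]
contact_force: [-0.2, 0.0, -1.6]
width: 0.0107
```

move_arm([
  [0, 0, 0.5],
  [0, 0, 0],
  [0, 0, 0],
], spin=[0, 0, 0])

```text
clock: 10.85
ee_pos: [0.5103, -0.1246, 0.1058]
orientation: [0.766, 0.643, -0.0, -0.0]
contact_force: [-0.2, -1.2, -1.3]
width: 0.011
```

move_arm([
  [0, 0, 0.5],
  [0, 0, 0],
  [0, 0, 0],
], spin=[0, 0, 0])

```text
clock: 11.1
ee_pos: [0.5103, -0.1248, 0.1053]
orientation: [0.766, 0.643, -0.0, 0.0]
contact_force: [-0.2, -1.3, -0.1]
width: 0.0113
```

move_arm([
  [0, 0, 0.4],
  [0, 0, 0],
  [0, 0, 0],
], spin=[0, 0, 0])

```text
clock: 11.35
ee_pos: [0.5104, -0.1248, 0.105]
orientation: [0.766, 0.643, -0.0, 0.0]
contact_force: [-0.4, -2.4, -0.6]
width: 0.0111
```

move_arm([
  [-0.4, 0, 0],
  [0, 0, 0],
  [0, 0, 0.4],
  [0, 0, 0],
], spin=[0, 0, 0, 0])

```text
clock: 11.68
ee_pos: [0.5104, -0.1249, 0.1049]
orientation: [0.766, 0.643, 0.0, 0.0]
contact_force: [-1.6, 0.2, 3.3]
width: 0.0112
```

move_arm([
  [0, 0, 0.4],
  [0, 0, 0],
  [0, 0, 0],
], spin=[0, 0, 0])

```text
clock: 11.93
ee_pos: [0.5105, -0.125, 0.1049]
orientation: [0.766, 0.643, 0.0, 0.0]
contact_force: [-2.2, -0.1, 6.5]
width: 0.0113
```

Run:
```python
from bench import robot
import numpy as np
s=robot.state();print({k:np.round(s[k],4) for k in("clock","ee_pos","contact_force","moment","orientation")})
```

```text
{'clock': np.float64(11.9333), 'ee_pos': array([ 0.5105, -0.125 ,  0.1049]), 'contact_force': array([-2.2038, -0.0968,  6.5002]), 'moment': array([0.0504, 0.403 , 0.0288]), 'orientation': array([7.655e-01, 6.434e-01, 4.000e-04, 3.000e-04])}
```

A firm stop at TCP z 0.1049 matches the fully-home height worked out from the rack floor contact (0.1050). Tips riding on the crests would read 0.1096. I'll hold it there.

move_arm([
  [0, 0, 0],
  [0, 0, 0],
  [0, 0, 0],
  [0, 0, 0],
  [0, 0, 0],
  [0, 0, 0],
], spin=[0, 0, 0, 0, 0, 0])

```text
clock: 12.43
ee_pos: [0.5104, -0.1249, 0.1049]
orientation: [0.766, 0.643, 0.0, 0.0]
contact_force: [-1.2, -0.1, 6.3]
width: 0.0114
```

Run:
```python
from h import *
from bench import robot
d=robot.capture("scene")
s=robot.state();print({k:np.round(s[k],4) for k in("clock","ee_pos","contact_force","moment","orientation")})
cv2.imwrite("pics/c7.png",cv2.resize(d["image"][180:260,265:355],None,fx=6,fy=6,interpolation=cv2.INTER_CUBIC))
```

```text
{'clock': np.float64(12.4833), 'ee_pos': array([ 0.5104, -0.125 ,  0.1049]), 'contact_force': array([-1.2328, -0.5605,  5.7947]), 'moment': array([-0.0261,  0.3505, -0.0122]), 'orientation': array([7.655e-01, 6.434e-01, 3.000e-04, 3.000e-04])}
```

View pics/c7.png

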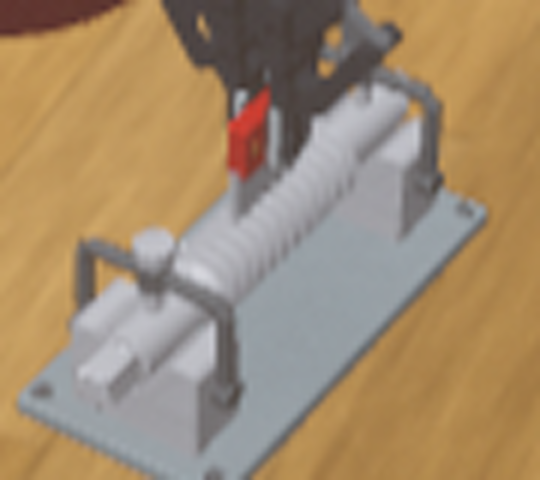

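The leaf sits on the thread, upright along the spindle (plate foot at about (238,213)). I'll hold a little longer for margin, then lift straight up.

move_arm([
  [0, 0, 0],
  [0, 0, 0],
  [0, 0, 0],
  [0, 0, 0],
  [0, 0, 0],
  [0, 0, -1],
  [0, 0, -2],
  [0, 0, -3],
  [0, 0, -5],
  [0, 0, -8],
  [0, 0, -10],
  [0, 0, -10],
], spin=[0, 0, 0, 0, 0, 0, 0, 0, 0, 0, 0, 0])

```text
clock: 13.48
ee_pos: [0.5103, -0.125, 0.1442]
orientation: [0.766, 0.643, 0.0, 0.0]
contact_force: [-0.2, 0.1, -2.0]
width: 0.0113
```

move_arm([
  [0, 0, -20],
  [0, 0, -20],
  [0, 0, -15],
  [0, 0, 0],
  [0, 0, 0],
  [0, 0, 0],
], spin=[0, 0, 0, 0, 0, 0])

```text
clock: 13.98
ee_pos: [0.5099, -0.1249, 0.1978]
orientation: [0.766, 0.643, -0.0, -0.0]
contact_force: [-0.0, 0.5, -2.2]
width: 0.0115
```

Run:
```python
from h import *
from bench import robot
s=robot.state();print({k:np.round(s[k],4) for k in("clock","ee_pos","contact_force","moment","orientation")})
print(rel(s,[.534,.1684,.0396]))
```

```text
{'clock': np.float64(13.9833), 'ee_pos': array([ 0.5099, -0.1249,  0.1978]), 'contact_force': array([-0.0374,  0.5204, -2.1833]), 'moment': array([ 0.0408,  0.0071, -0.0032]), 'orientation': array([ 7.655e-01,  6.434e-01, -1.000e-04, -2.000e-04])}
(array([293.11, -26.68, 158.18]), np.float64(-9.91), array([-5.e-04,  1.e-04, -1.e+00]))
```

move_arm([
  [11, 0, 0],
  [25, -2.7, 0],
  [35, -3.5, 0],
  [35, -3.5, 0],
  [35, -3.5, 0],
  [35, -3.5, 0],
  [35, -3.5, 0],
  [35, -3.5, 0],
  [30, -3, 0],
  [17.1, 0, 0],
  [0, 0, 0],
  [0, 0, 0],
], spin=[0, 0, 0, 0, 0, 0, 0, 0, 0, -0.014, 0, 0])

```text
clock: 14.98
ee_pos: [0.5334, 0.1694, 0.1968]
orientation: [0.76, 0.65, -0.001, -0.0]
contact_force: [0.3, -0.2, -0.3]
width: 0.0112
```

move_arm([
  [0, 0, 20],
  [0, 0, 30],
  [0, 0, 30],
  [0, 0, 25],
  [0, 0, 10],
  [0, 0, 3],
  [0, 0, 0],
  [0, 0, 0],
  [0, 0, 0],
], spin=[0, 0, 0, 0, 0, 0, 0, 0, 0])

```text
clock: 15.73
ee_pos: [0.5359, 0.1685, 0.0819]
orientation: [0.761, 0.649, 0.002, 0.001]
contact_force: [-0.1, -0.5, -0.9]
width: 0.0114
```

Run:
```python
from h import *
from bench import robot
for i in range(3):
    d=robot.capture("scene")
    s=robot.state()
    print(rel(s,[.534,.1684,.0396]),s["ee_pos"])
cv2.imwrite("pics/c8.png",cv2.resize(d["image"][220:320,220:320],None,fx=6,fy=6,interpolation=cv2.INTER_CUBIC))
```

```text
(array([-0.54, -1.94, 42.24]), np.float64(-9.13), array([ 0.0032,  0.001 , -1.    ])) [0.53586108 0.16859075 0.08185049]
(array([-0.54, -1.74, 42.09]), np.float64(-9.11), array([ 3.e-03,  9.e-04, -1.e+00])) [0.53568151 0.16862178 0.08169309]
(array([-0.49, -1.51, 41.85]), np.float64(-9.11), array([ 2.5e-03,  8.0e-04, -1.0e+00])) [0.53546234 0.16861596 0.08145437]
```

View pics/c8.png

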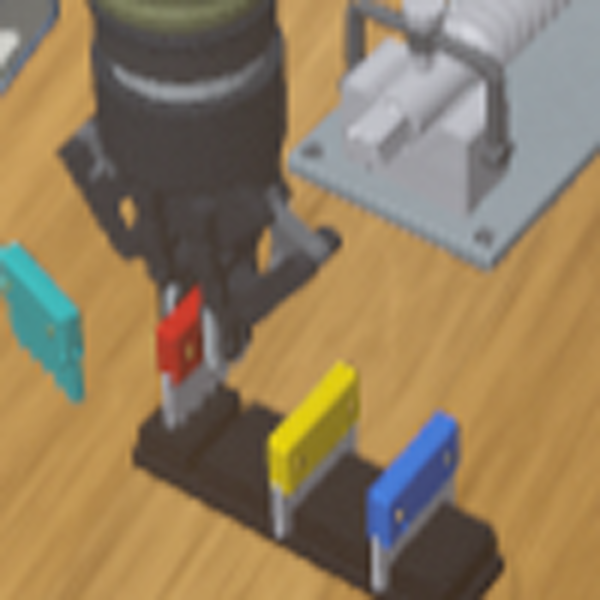

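The leaf is directly above its empty slot (plate at about (195,405)). I'll go down to just above the mouth and let the arm settle.

move_arm([
  [0, 0, 5],
  [0, 0, 8],
  [0, 0, 5],
  [0, 0, 2],
  [0, 0, 0],
  [0, 0, 0],
  [0, 0, 0],
  [0, 0, 0],
  [0, 0, 0],
  [0, 0, 0],
  [0, 0, 0],
  [0, 0, 0],
], spin=[0, 0, 0, 0, 0, 0, 0, 0, 0, 0, 0, 0])

```text
clock: 16.88
ee_pos: [0.5345, 0.1683, 0.0602]
orientation: [0.761, 0.649, 0.0, 0.0]
contact_force: [0.3, -0.7, -1.1]
width: 0.0112
```

Run:
```python
from h import *
from bench import robot
s=robot.state()
print(rel(s,[.534,.1684,.0396]),s["ee_pos"],s["contact_force"])
```

```text
(array([ 1.000e-02, -4.800e-01,  2.065e+01]), np.float64(-9.11), array([ 2.e-04,  1.e-04, -1.e+00])) [0.53447204 0.1683121  0.06024957] [ 0.28406751 -0.74405461 -1.12720526]
```

move_arm([
  [0, -0.4, 1],
  [0, 0, 1],
  [0, 0, 1],
  [0, 0, 1],
  [0, 0, 1],
  [0, 0, 1],
  [0, 0, 0],
  [0, 0, 0],
], spin=[0, 0, 0, 0, 0, 0, 0, 0])

```text
clock: 17.55
ee_pos: [0.5339, 0.1683, 0.054]
orientation: [0.761, 0.649, -0.0, -0.0]
contact_force: [0.8, 0.2, -1.5]
width: 0.0111
```

move_arm([
  [0, 0, 1],
  [0, 0, 1],
  [0, 0, 1],
  [0, 0, 0],
  [0, 0, 0],
], spin=[0, 0, 0, 0, 0])

```text
clock: 17.97
ee_pos: [0.5339, 0.1683, 0.051]
orientation: [0.761, 0.649, -0.0, -0.0]
contact_force: [-0.4, -0.1, -1.1]
width: 0.0112
```

move_arm([
  [0, 0, 1],
  [0, 0, 1],
  [0, 0, 1],
  [0, 0, 0],
  [0, 0, 0],
], spin=[0, 0, 0, 0, 0])

```text
clock: 18.38
ee_pos: [0.5339, 0.1683, 0.048]
orientation: [0.761, 0.649, -0.0, -0.0]
contact_force: [0.0, -0.2, -1.7]
width: 0.0109
```

move_arm([
  [0, 0, 1],
  [0, 0, 1],
  [0, 0, 1],
  [0, 0, 1],
  [0, 0, 1],
  [0, 0, 1],
  [0, 0, 0],
  [0, 0, 0],
], spin=[0, 0, 0, 0, 0, 0, 0, 0])

```text
clock: 19.05
ee_pos: [0.5339, 0.1683, 0.042]
orientation: [0.761, 0.649, -0.0, -0.0]
contact_force: [0.1, -1.3, -0.6]
width: 0.0111
```

move_arm([
  [0, 0, 0.5],
  [0, 0, 0.5],
  [0, 0, 0.5],
  [0, 0, 0.5],
  [0, 0, 0],
  [0, 0, 0],
], spin=[0, 0, 0, 0, 0, 0])

```text
clock: 19.55
ee_pos: [0.534, 0.1683, 0.04]
orientation: [0.761, 0.649, -0.0, -0.0]
contact_force: [0.1, 0.0, -1.7]
width: 0.0115
```

move_arm([
  [0, 0, 0.3],
  [0, 0, 0.3],
  [0, 0, 0],
  [0, 0, 0],
], spin=[0, 0, 0, 0])

```text
clock: 19.88
ee_pos: [0.5341, 0.1684, 0.0397]
orientation: [0.761, 0.649, 0.0, 0.0]
contact_force: [-0.5, 0.7, 1.3]
width: 0.0112
```

The leaf is on the slot floor, at the same height as before. I'll release it, limiting the opening so the fingers clear the yellow leaf.

move_arm([
  [0, 0, 0],
  [0, 0, 0],
  [0, 0, 0],
  [0, 0, 0],
], spin=[0, 0, 0, 0], claw=0.75)

```text
clock: 20.22
ee_pos: [0.5341, 0.1684, 0.0395]
orientation: [0.761, 0.649, 0.0, 0.0]
contact_force: [0.8, -0.4, -0.5]
width: 0.0212
```

move_arm([
  [0, 0, 0],
  [0, 0, 0],
  [0, 0, 0],
  [0, 0, 0],
], spin=[0, 0, 0, 0], claw=0.55)

```text
clock: 20.55
ee_pos: [0.534, 0.1684, 0.0395]
orientation: [0.761, 0.649, 0.0, 0.0]
contact_force: [0.3, 1.3, -0.2]
width: 0.0386
```

move_arm([
  [0, 0, -4],
  [0, 0, -8],
  [0, 0, -15],
  [0, 0, -20],
  [0, 0, -30],
  [0, 0, -40],
  [0, 0, -40],
  [0, 0, -20],
  [0, 0, 0],
  [0, 0, 0],
], spin=[0, 0, 0, 0, 0, 0, 0, 0, 0, 0])

```text
clock: 21.38
ee_pos: [0.5352, 0.1687, 0.2188]
orientation: [0.761, 0.649, 0.002, 0.001]
contact_force: [-0.3, -0.6, -0.6]
width: 0.0386
```

Run:
```python
from h import *
from bench import robot
d={n:robot.capture(n) for n in("scene","top")}
S=d["scene"]["image"];T=d["top"]["image"]
cv2.imwrite("pics/c9.png",np.hstack([cv2.resize(S[230:330,220:320],(400,400),interpolation=cv2.INTER_CUBIC),cv2.resize(T[190:290,160:260],(400,400),interpolation=cv2.INTER_CUBIC)]))
s=robot.state()
print(s["clock"],s["ee_pos"],s["contact_force"],s["width"])
```

```text
21.4833 [0.53328781 0.16813763 0.21584329] [-0.76628356 -0.24596051  0.70639584] 0.038532381894644537
```

View pics/c9.png

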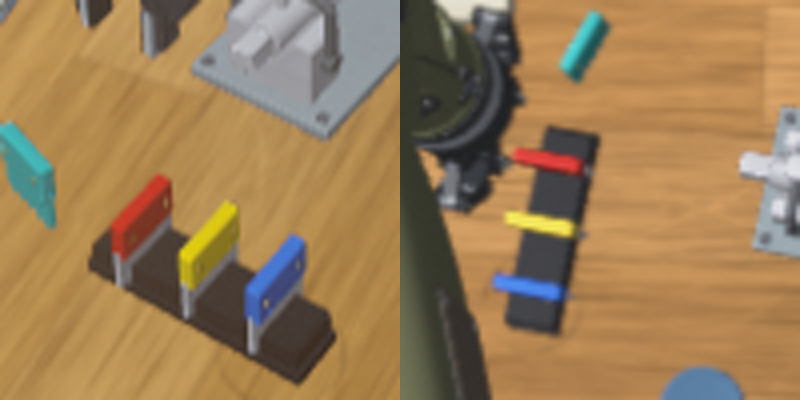

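The red leaf stands upright in its original slot (left crop (142,225)), and the yellow and blue leaves haven't moved. The gripper is clear, so I'll hand the job in.

```bash
python3 -c "
from bench import robot
print(robot.sign_off())"
```

```text
the job is handed in; nothing more can be done
None
```

The job is done and handed in. I took the red leaf from its slot, seated it in the spindle thread, then put it back upright in the same slot and let go.

- **Finding the grooves:** I lowered the leaf in steps of 0.5 mm or less. A side force of about 3 N showed the teeth touching a groove flank. I shifted about 1.4 mm along the spindle in total, and they dropped in.
- **Seating:** The leaf came to a firm stop with the tool at 104.9 mm. The fully-home height worked out from the rack floor is 105.0 mm; tooth tips riding on the crests would have read 109.6 mm. I held it for about 1 s at roughly 6 N. A small sideways force of 1–2 N remained across the spindle, with the tool upright.
- **Return:** It touched the slot floor at 39.7 mm (39.6 mm when picked up) with about 1 N.
- **Last checks:** The final pictures show the red leaf upright in its slot, the yellow and blue leaves in place, and the gripper well clear and touching nothing. I didn't re-measure the oil bottle or the brush, but the arm never went near them. The clock read about 21.5 s. No check failed or disagreed, and contact forces in the readings after each move stayed below 7 N.

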